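Dock the vial rack past the spring gate

ROBOT

A 6-joint arm with a two-finger parallel gripper is mounted at the origin on the work surface. World frame = base frame: x ahead of the robot, y to its left, z up, the work surface at z = 0. Lengths are in mm, angles in rad, forces in N, time in s.
With the tool pointing down it reaches from about 275 to 750 mm from the base axis. Payload 10.2 kg.
Tool frame: the origin (TCP) lies at the very end of the fingers, on their centre line; the grasp point (between the pads) lies 19 mm behind it (ctrl.tcp_to_grasp is the distance from the TCP to the grasp point, in mm); z points along the fingers, x is the direction in which the jaws open and shut, and the axes are right-handed (so a half turn about z gives the same grasp; the last joint's range is limited). The gripper opens to 85 mm and grips with 20 to 120 N. Pads are 22 mm wide; open, the fingers measure 114 mm over their backs; the gripper's body (76 mm by 85 mm) begins 54 mm behind the grasp point. The pads swing forward as they close: fully open they stand 13 mm farther back than shut.
Start: joints at [-1.444, 0.313, 1.498, -0, 1.331, -0.223], TCP at [179.91, -493.217, 231.294] pointing down, gripper open.
Joint ranges: [-2.94, 2.94], [-0.97, 2.17], [0.19, 2.56], [-1.23, 4.37], [0.02, 3.11], [-2.88, 2.88]. Speed limits (rad/s): [2.39, 2.39, 3.01, 3.14, 3.14, 3.14].

INTERFACE

Orientations are given as a unit quaternion [w, x, y, z].
In Python, from rig import monitor, vision, order, ctrl gives the robot as it stands. The module is installed in compiled form; this text tells all that it offers.
- The arm moves only by the shell command python3 -m pendant 'ROWS' [FORCE]. ROWS is JSON, a list that holds one entry, the list of rows, each a list of 5 numbers: the closure, from -1 (fully open) to 1 (shut), then the shift along the world's x, y, z in m, then the turn about the world's z in degrees. In form: [[[fingers, dx, dy, dz, spin], ...]]. A call has 1 to 20 rows; each row is the pose to reach, as a shift and turn from the pose commanded when the call began; what a row does not reach only later rows make up. A row lasts 1/10 s, in which the tool goes at most 50 mm and 8.59 degrees, less where a joint would pass 70% of its speed; a pose out of reach is approached as far as the arm can. A call with a gripper value outside its range is refused whole. The fingers move at their own pace and stop on an object; FORCE is the grip in N (left out, the last holds). Time passes only in rows, so rows that repeat a pose let the fingers close. It gives the time, the measured TCP pose, the force and the opening at its end, in the units of the state.
- monitor.sense(): the state, without advancing time (a new reading comes with each control period).
- vision.capture(name): name is "side" or "top" or "wrist"; returns (picture, depth): 384x512x3 uint8, red, green, blue; 384x512 float32, mm along the optical axis (not along the pixel's ray), 0 where there is no reading.
- vision.camera_info(name): a dict with "fov_y" (degrees; the focal length in pixels is half the picture's height over the tangent of half this angle, whatever the lens; pixels are square), "cx", "cy" (the principal point, pixels), "R" (3x3) and "t" (3): a world point X has camera coordinates R X + t; the wrist camera has in their place "hand_eye" (4x4, takes a point from camera to tool coordinates, whose origin is the TCP and whose axes are the tool frame's). Camera axes: x right, y down, z forward; pixel columns grow to the right and rows downward; lengths in mm; the calibration is good to about 2 mm. A picture is of the moment at which its call begins: read the wrist's pose just before it. camera_info takes no time and is no camera call.
- order.finish_job(): hands the job in, once; it reports no verdict.
The state is a dict: "time_s": time; "joints": joint angles; "dq": joint speeds; "tau": joint torques, N m; "eef_pos": TCP position; "ee_rot": TCP orientation; "force": force on the tool from outside, world axes, zero at the start; "wrist_torque": the same for the moment, N m; "grip_width": opening from 0.0 (shut) to 1.0 (fully open).
Only numpy, scipy, OpenCV 4.12 (cv2) and the standard library are available. Lean on these libraries where they do the work, as an engineer would, in place of code of your own. Each camera call takes 0.05 s, during which the arm holds its last target.

TASK

Swing the chute's spring gate open with the outside of one fingertip and hold it there while the other finger pushes the vial rack along the chute, past the gate, until it is fully home against the reader; keep the gate off the rack all the while. Then let the gate swing shut behind it. The rack is only pushed, never lifted, and the other things on the bench stay where they are.

Things in the scene. Friction and masses are not known exactly. Their poses are not given: they have to be found in the camera images.
- station: Fixed dock (mm): aluminium base plate 125 x 330 x 8 with chute, spring gate and grey reader box. Origin on the table, under the chute's middle line, at the gate blade; +y = the way the rack is pushed, x across, z up. Chute: y -130 to +75, floor 8 above the table, two low walls at x = -26.5 and +26.5, 3.5 thick, tops 18 above the table. The table is clear 65 mm to +x and, before y = 50, 110 mm to -x.
- reader_face (a point): Middle of the flat face of the reader box (66 wide, 85 tall), which closes the chute's far end at y = +75 of the station; 40 above the table, axes as the station's. The rack is home when its front touches this face, its origin then at y = +47.
- gate (a joint): Gate angle, rad: 0 shut to 0.45; opens away from the chute (to the station's -x, clockwise from above) about an upright post at x = -40, y = +160 mm. A spring shuts it, damped, in half a second (0.32 N m shut, 0.5 at 0.25 rad). Its blade is clear of the rack from 0.11 rad. Pushing the rack on the shut gate does not open it.
- gate_end (a point): Free end of the gate's straight level arm, on its inner face, 48 above the table; shut, at x = -32, y = -135 mm of the station. The arm runs from here to the post, parallel to the chute when shut; 8 thick, 34 to 62 above the table. A fingertip over 31 above the table pushes this inner face outward (-x) and can slide along it, over walls and blade.
- gate_blade (a point): Free tip of the gate's blade, 25 above the table, at x = -9, y = 0 mm of the station when shut. The blade hangs under the arm and reaches into the chute in the rack's way: 5 thick along y, 20 to 30 above the table. The rack's side is at x = -25.
- rack: Vial rack, loose in the chute before the gate: white plastic three-tier block 50 wide (x), 56 long (y), 52 tall, nine black-capped vials fast in it (15 above its top). 0.18 to 0.35 kg. Origin: centre of its underside, on the chute floor; axes as the station's; flat rear face 28 mm to -y. The block is 8 to 60 above the table, the caps reach 75. Starts with its origin at y = -62 to -43 of the station.
- spare_block: Bystander, loose on the table: a low light-wood vial block 70 x 110 x 30 with two vials in it (mm). Origin at its underside, centre.
- pine_cone: Bystander, loose on the table: a brown pine cone, 68 tall, 48 across (mm). Origin at its underside, centre.
- jar: Bystander, loose on the table: a screw-top glass jar, 60 across, 85 tall (mm). Origin at its underside, centre.
- dish: Bystander, loose on the table: a flat clear lidded dish, 92 across, 16 tall (mm). Origin at its underside, centre.
- tin: Bystander, loose on the table: a plain steel tin, 56 across, 55 tall (mm). Origin at its underside, centre.
- lens: Bystander, loose on the table: a black hand lens, 110 long, 8 thick (mm). Origin at its underside.
- brush: Bystander, loose on the table: a brush, 170 long, lying down (mm). Origin at its underside.

How it is judged (in metres and radians):
On the way, in this order (a step that is already met when the one before it is completed fails the run):
1. the gate is held open by a finger while the rack still stands before it (value of joint gate above 0.11 rad and contact force between the fingers and gate above 0.2 N and y of rack in the frame of station below -0.03 m), for 0.1 s.
2. the rack is halfway past the gate, with the gate held open by a finger (value of joint gate above 0.1 rad and contact force between the fingers and gate above 0.2 N and y of rack in the frame of station above 0 m), for 0.05 s.
3. the rack is home (y of rack in the frame of station above 0.041 m), for 0.1 s.
At the end, for the whole second after the job is handed in: The rack stands flat on the chute floor, within 6 mm of touching the reader's face and at rest, and the gate has shut behind it (within 0.05 rad) (y of rack in the frame of station above 0.041 m and height (world z) of rack below 0.012 m and angle between rack's own z axis and vertical below 0.05 rad and value of joint gate below 0.05 rad and linear speed of rack below 0.01 m/s).
It fails at once if the gate strikes or rubs on the rack (contact force between gate and rack above 1.5 N).
It fails at once if the rack is lifted off the chute floor (height (world z) of rack above 0.016 m).
It fails at once if the rack is tipped (angle between rack's own z axis and vertical above 0.2 rad).
It fails at once if a bystander is disturbed (moved more than 15 mm) (distance of any of spare_block, pine_cone, jar, dish, tin, lens, brush from where it was at the start of the episode above 0.015 m).
It also fails if it takes over 42 s, if anything falls off the work surface, if the arm or the gripper's body presses on something with over 40 N, if the wrist force passes 120 N, or if a joint passes its speed limit or range.

## Working session

There is one attempt and no reset: what is moved stays moved. The work goes in short steps, Python scripts to look and compute and a shell command to move; the robot and the scene stay as the last step left them, time stands still between calls to the robot, and variables do not carry over. Pictures are saved under pics/ and viewed, and the job is handed in when it is done.

```bash
mkdir -p pics
python3 - <<'E'
from rig import monitor, vision
import cv2,numpy as np
s=monitor.sense(); print(s)
for n in("side","top"):
    p,d=vision.capture(n); cv2.imwrite(f"pics/{n}0.png",p[...,::-1]); np.savez(f"{n}0.npz",p=p,d=d)
    print(n,vision.camera_info(n))
print(vision.camera_info("wrist"))
E
```

```text
{'time_s': 0.0, 'joints': array([-1.44439242e+00,  3.13475589e-01,  1.49849025e+00,  2.96824490e-05,
        1.33101962e+00, -2.23387604e-01]), 'dq': array([-8.15233964e-04,  1.71817780e-03, -2.87048023e-04, -5.21204810e-05,
        2.79530246e-04, -1.13090603e-04]), 'tau': array([ 1.29792884e-04, -4.12266254e+01, -2.59741187e+01, -1.36932263e-04,
        4.24539248e-03, -3.46801787e-08]), 'eef_pos': array([ 179.88415047, -492.92309647,  230.70198125]), 'ee_rot': array([-5.25406560e-04,  8.19357875e-01, -5.73281944e-01, -4.57306869e-04]), 'force': array([ 0.82528008, -0.27371424, -0.30114537]), 'wrist_torque': array([ 0.03300187, -0.01267546, -0.01648554]), 'grip_width': 1.0043947342103494}
side {'fov_y': 45.57085824780097, 'cx': 261.8997558037065, 'cy': 196.02658155346134, 'R': array([[-0.91266406, -0.40835457, -0.01705447],
       [-0.22352112,  0.53362963, -0.81564559],
       [ 0.34217338, -0.74059838, -0.57830046]]), 't': array([558.36019183, 167.78008325, 933.23494471])}
top {'fov_y': 45.07373978255504, 'cx': 250.79896250561222, 'cy': 197.52764808209054, 'R': array([[ 0.01496297, -0.99977824, -0.01481808],
       [-0.98029419, -0.01174869, -0.19719347],
       [ 0.19697565,  0.01747667, -0.9802526 ]]), 't': array([  38.20010477,  587.27936015, 1014.85820818])}
{'fov_y': 68.59140458834874, 'cx': 254.24948584959296, 'cy': 190.26177836653764, 'hand_eye': array([[ 9.99999483e-01, -6.32191903e-04, -7.96201673e-04,
         7.76190661e-01],
       [ 8.21130446e-04,  9.64006108e-01,  2.65878825e-01,
        -6.69694460e+01],
       [ 5.99456836e-04, -2.65879341e-01,  9.64006129e-01,
        -1.42196599e+02],
       [ 0.00000000e+00,  0.00000000e+00,  0.00000000e+00,
         1.00000000e+00]])}
```

View pics/side0.png

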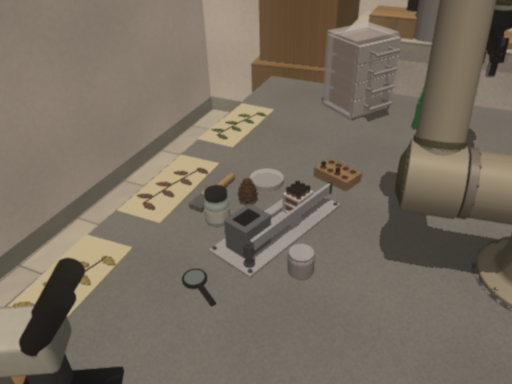

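View pics/top0.png

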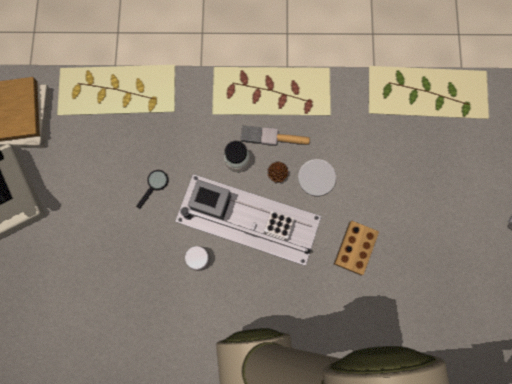

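Run:
```python
import cv2,numpy as np
p=np.load("top0.npz")["p"]; c=p[165:275,165:335,::-1]
cv2.imwrite("pics/topc.png",cv2.resize(c,None,fx=4.7,fy=4.7,interpolation=cv2.INTER_CUBIC))
p=np.load("side0.npz")["p"]; c=p[165:280,200:370,::-1]
cv2.imwrite("pics/sidec.png",cv2.resize(c,None,fx=4.7,fy=4.7,interpolation=cv2.INTER_CUBIC))
```

```text
(no output)
```

View pics/topc.png

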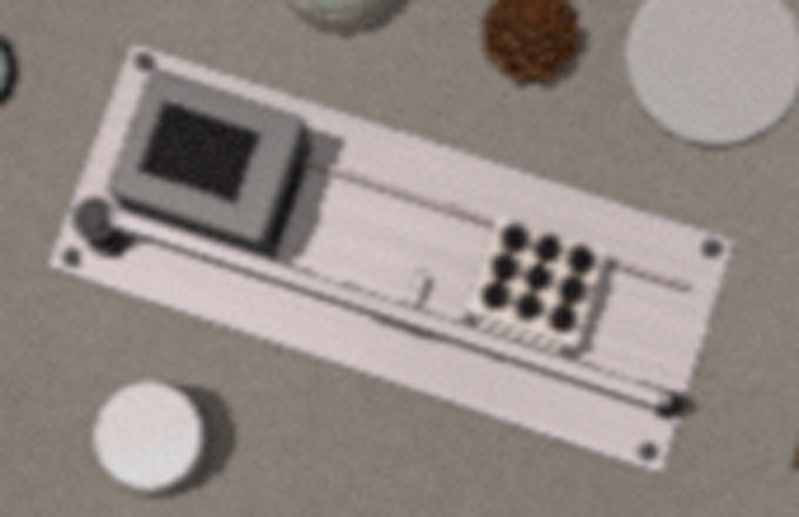

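View pics/sidec.png

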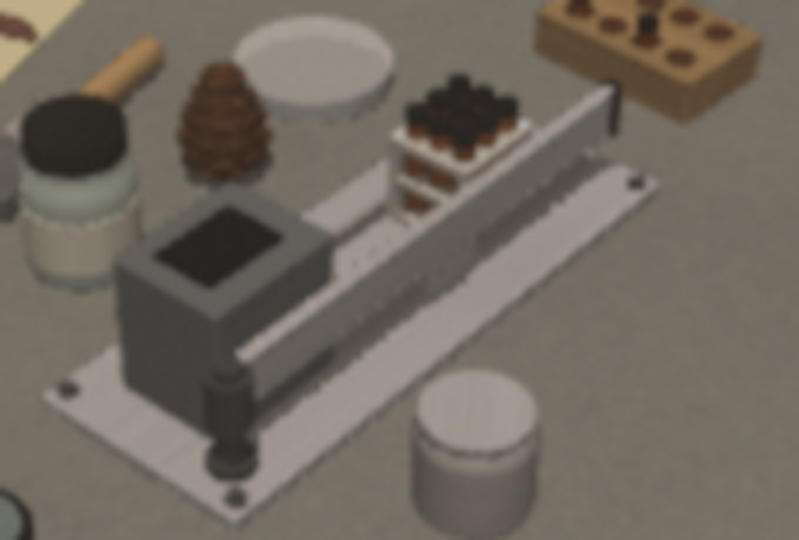

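```bash
cat > h.py <<'E'
import numpy as np,cv2
from rig import vision
def ray(name,uv,z,info=None):
    i=info or vision.camera_info(name); f=192/np.tan(np.radians(i["fov_y"]/2))
    uv=np.atleast_2d(uv).astype(float)
    d=np.c_[(uv[:,0]-i["cx"])/f,(uv[:,1]-i["cy"])/f,np.ones(len(uv))]@i["R"]
    o=-i["R"].T@i["t"]; k=(z-o[2])/d[:,2]
    return (o+d*k[:,None])
E
python3 - <<'E'
from h import *
D=np.load("top0.npz"); p=D["p"].astype(int)
b=p.sum(2)/3
# plate: bright mask
m=((b>150)).astype(np.uint8); m[:165]=0;m[275:]=0;m[:,:170]=0;m[:,330:]=0
n,l,st,c=cv2.connectedComponentsWithStats(m); k=1+np.argmax(st[1:,4]); 
cs,_=cv2.findContours((l==k).astype(np.uint8),0,1); r=cv2.minAreaRect(cs[0]); B=cv2.boxPoints(r)
W=ray("top",B,8); print("plate px",B.round(1),"world",W.round(1)); print([np.linalg.norm(W[i]-W[i-1]).round(1) for i in range(4)],"mid",W.mean(0))
C=lambda x,y:(x/4.7+165-.4,y/4.7+165-.4)
# caps
m=((b<70)).astype(np.uint8)
n,l,st,c=cv2.connectedComponentsWithStats(m)
for i in range(1,n):
    if 262<c[i][0]<300 and 205<c[i][1]<240: print("cap",c[i],st[i,4],ray("top",c[i],75).round(1))
for n_,xy,z in [("post",(92,215),62),("armend_outer",(660,405),62),("reader r-top",(306,118),93),("reader front bottom corner top",(268,250),93),("reader lt",(152,70),93),("reader lb",(112,190),93)]:
    print(n_,ray("top",C(*xy),z).round(1), "depthz")
E
```

```text
plate px [[179.3 209.1]
 [191.4 172.8]
 [321.3 216.1]
 [309.2 252.4]] world [[ 566.2  220.     8. ]
 [ 657.3  194.3    8. ]
 [ 553.3 -123.4    8. ]
 [ 465.9  -93.5    8. ]]
[np.float64(329.2), np.float64(94.7), np.float64(334.3), np.float64(92.5)] mid [560.67538637  49.37532746   8.        ]
cap [274.13333333 215.46666667] 15 [[542.6  -7.7  75. ]]
cap [281.  217.5] 16 [[538.2 -23.2  75. ]]
cap [271.05555556 224.41666667] 36 [[522.1  -0.8  75. ]]
cap [288.33333333 220.        ] 18 [[532.7 -39.8  75. ]]
cap [279.28571429 223.5       ] 14 [[524.4 -19.4  75. ]]
cap [285.41666667 229.11111111] 36 [[511.9 -33.2  75. ]]
cap [277.28571429 229.5       ] 14 [[510.7 -14.9  75. ]]
post [[554.1 199.2  62. ]] depthz
armend_outer [[465.  -78.2  62. ]] depthz
reader r-top [[597.2  93.3  93. ]] depthz
reader front bottom corner top [[533.  109.8  93. ]] depthz
reader lt [[620.1 168.2  93. ]] depthz
reader lb [[561.  185.1  93. ]] depthz
```

Approximate station: origin ≈ (542, 35) mm, yaw ≈ −18°, rack at y ≈ −57. I'll move above it with the jaws along the station's x axis for a closer look.

```bash
python3 -m pendant '[[[-0.08,0.343,0.471,0.03,52],[-0.08,0.343,0.471,0.03,52],[-0.08,0.343,0.471,0.03,52],[-0.08,0.343,0.471,0.03,52],[-0.08,0.343,0.471,0.03,52],[-0.08,0.343,0.471,0.03,52],[-0.08,0.343,0.471,0.03,52],[-0.08,0.343,0.471,0.03,52],[-0.08,0.343,0.471,0.03,52],[-0.08,0.343,0.471,0.03,52],[-0.08,0.343,0.471,0.03,52],[-0.08,0.343,0.471,0.03,52],[-0.08,0.343,0.471,0.03,52],[-0.08,0.343,0.471,0.03,52],[-0.08,0.343,0.471,0.03,52],[-0.08,0.343,0.471,0.03,52],[-0.08,0.343,0.471,0.03,52],[-0.08,0.343,0.471,0.03,52]]]'
python3 - <<'E'
from rig import monitor, vision
import cv2,numpy as np
s=monitor.sense(); print(s["time_s"],s["eef_pos"],s["ee_rot"],s["grip_width"])
p,d=vision.capture("wrist"); cv2.imwrite("pics/w1.png",cv2.resize(p[...,::-1],None,fx=1.5,fy=1.5)); np.savez("w1.npz",p=p,d=d,pos=s["eef_pos"],q=s["ee_rot"])
E
```

```text
time_s: 1.9
eef_pos: [522.7, -22.7, 261.4]
ee_rot: [0.0, 0.988, -0.157, 0.0]
force: [0.1, 0.1, -0.2]
grip_width: 0.537
1.9 [522.74276725 -22.70068123 261.41025543] [ 2.98706123e-06  9.87675083e-01 -1.56518129e-01  6.88747330e-05] 0.5369241799331647
```

View pics/w1.png

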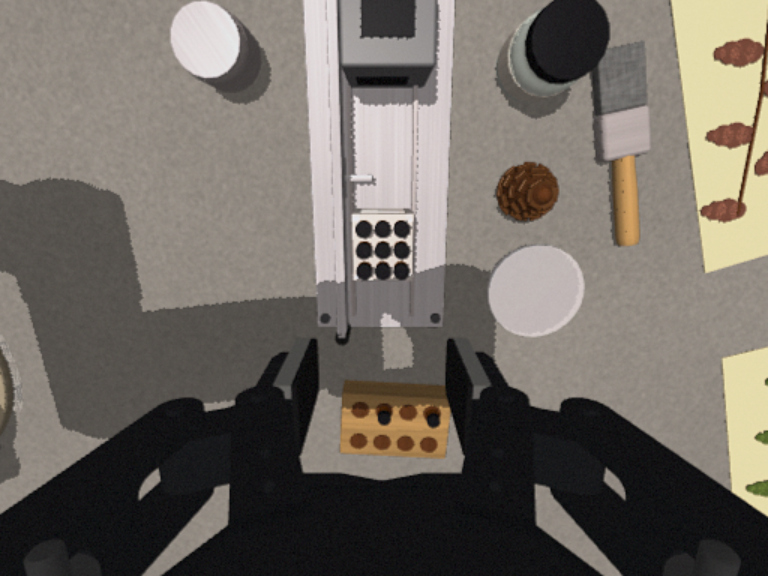

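```bash
cat >> h.py <<'E'
from scipy.spatial.transform import Rotation as Ro
def winfo(pos,q):
    i=dict(vision.camera_info("wrist")); H=i["hand_eye"]
    Rt=Ro.from_quat([q[1],q[2],q[3],q[0]]).as_matrix()
    Rc=Rt@H[:3,:3]; tc=Rt@H[:3,3]+pos
    i["R"]=Rc.T; i["t"]=-Rc.T@tc; return i
def pts(info,d):
    f=192/np.tan(np.radians(info["fov_y"]/2)); v,u=np.mgrid[:384,:512]
    X=np.stack([(u-info["cx"])/f*d,(v-info["cy"])/f*d,d],-1)
    return (X-info["t"])@info["R"]
E
python3 - <<'E'
from h import *
D=np.load("w1.npz"); I=winfo(D["pos"],D["q"]); p=D["p"]; d=D["d"]
P=pts(I,d)
b=p.mean(2)
# caps
m=(b<60).astype(np.uint8); n,l,st,c=cv2.connectedComponentsWithStats(m)
C=[]
for i in range(1,n):
    if 230<c[i][0]<285 and 140<c[i][1]<190 and st[i,4]>20: C.append(c[i])
C=np.array(C); W=ray("w",C,75,I); print(len(C),W.round(1),W.mean(0)); 
# gate arm top (z 57..67)
yv=Ro.from_euler('z',-18.1,degrees=True).as_matrix()
def S(X,o=(542,35,0),a=-18.1): return (np.asarray(X)-o)@Ro.from_euler('z',a,degrees=True).as_matrix()
Q=S(P)
m=(Q[...,2]>50)&(Q[...,2]<66)&(Q[...,0]<-27)&(Q[...,0]>-55)&(Q[...,1]<70)&(Q[...,1]>-160)&(d>0)
print("arm n",m.sum(),"z med",np.median(Q[m][:,2]))
q=Q[m]; 
for y0 in range(-150,80,20):
    k=q[(q[:,1]>y0)&(q[:,1]<y0+20)]
    if len(k): print(y0+10,len(k),np.percentile(k[:,0],[3,50,97]).round(1),k[:,1].min().round(1))
# rear face rack top, reader top
m=(Q[...,2]>78)&(Q[...,2]<100)&(abs(Q[...,0])<45)&(Q[...,1]>60)&(d>0); q=Q[m]; print("reader top z",np.median(q[:,2]),"x",np.percentile(q[:,0],[1,99]),"ymin",np.percentile(q[:,1],1))
m=(Q[...,2]>55)&(Q[...,2]<64)&(abs(Q[...,0])<26)&(Q[...,1]<-10)&(Q[...,1]>-110)&(d>0); q=Q[m]; print("rack top z",np.median(q[:,2]),"x",np.percentile(q[:,0],[1,99]),"y",np.percentile(q[:,1],[1,99]))
m=(Q[...,2]>18)&(Q[...,2]<34)&(abs(Q[...,0]+17)<12)&(abs(Q[...,1])<12)&(d>0); q=Q[m]; print("blade",len(q),q.mean(0) if len(q) else 0,q.min(0),q.max(0))
T=(P-D["pos"])@Ro.from_quat(np.roll(D["q"],-1)).as_matrix()
for s in (-1,1):
    m=(T[...,0]*s>10)&(T[...,0]*s<70)&(T[...,2]>-60)&(T[...,2]<20)&(abs(T[...,1])<20)&(d>0); q=T[m]; print("finger",s,len(q), "zmax",q[:,2].max() if len(q) else 0)
    q=q[q[:,2]>q[:,2].max()-30]; print(np.percentile(q,[1,50,99],axis=0).round(1))
E
```

```text
9 [[516.1   2.6  75. ]
 [530.2  -1.9  75. ]
 [544.3  -6.4  75. ]
 [511.2 -13.2  75. ]
 [525.  -17.7  75. ]
 [539.1 -22.3  75. ]
 [505.9 -29.3  75. ]
 [519.8 -33.9  75. ]
 [534.  -38.6  75. ]] [525.05104952 -17.84333615  75.        ]
arm n 1321 z med 61.5260184828367
-140 73 [-39.8 -34.5 -29.3] -141.2
-120 99 [-38.1 -34.1 -31. ] -129.9
-100 105 [-38.9 -34.9 -31.1] -109.7
-80 113 [-38.3 -34.4 -31.1] -89.7
-60 116 [-39.1 -35.1 -31.3] -69.8
-40 117 [-38.9 -34.6 -31.4] -49.2
-20 126 [-39.1 -35.1 -31.5] -29.6
0 136 [-39.3 -34.9 -31.5] -9.6
20 136 [-39.  -35.2 -31.7] 11.0
40 145 [-39.5 -35.  -31.8] 30.7
60 155 [-39.7 -35.4 -31.9] 50.0
reader top z 84.97792548894195 x [-28.28427927  35.94995838] ymin 73.63858396521985
rack top z 59.671311595286966 x [-24.12540906  25.2570215 ] y [-83.59702656 -28.66439671]
blade 74 [-20.21485451  -0.69056509  27.99059426] [-28.99876792  -6.21474081  18.01045686] [-8.6081342  10.39692012 31.40099953]
finger -1 5364 zmax -1.3601486885199543
[[-36.1 -10.6 -31.1]
 [-23.6  -6.2 -20. ]
 [-22.6  11.3  -3.6]]
finger 1 5386 zmax -2.168279324476098
[[ 23.1 -10.6 -31.9]
 [ 24.1  -6.2 -20.7]
 [ 36.7  11.4  -3.3]]
```

```bash
python3 -m pendant '[[[-0.08,-0.0033,-0.0453,-0.05,0],[-0.08,-0.0033,-0.0453,-0.10,0],[-0.08,-0.0033,-0.0453,-0.14,0],[-0.08,-0.0033,-0.0453,-0.17,0],[-0.08,-0.0033,-0.0453,-0.20,0],[-0.08,-0.0033,-0.0453,-0.215,0],[-0.08,-0.0033,-0.0453,-0.2245,0],[-0.08,-0.0033,-0.0453,-0.2245,0],[-0.08,-0.0033,-0.0453,-0.2245,0],[-0.08,-0.0033,-0.0453,-0.2245,0]]]'
cat > look.py <<'E'
import sys
from h import *
from rig import monitor
n=sys.argv[1]
s=monitor.sense(); p,d=vision.capture("wrist"); np.savez(n+".npz",p=p,d=d,pos=s["eef_pos"],q=s["ee_rot"])
a=cv2.resize(p,None,fx=.75,fy=.75)
t,_=vision.capture("side"); t=cv2.resize(t[160:280,200:370],(408,288))
cv2.imwrite(f"pics/{n}.png",np.hstack([a,t])[...,::-1])
S=lambda X:(np.asarray(X)-(542.3,35,0))@Ro.from_euler('z',-18,degrees=True).as_matrix()
print("t",s["time_s"],"tcp station",S(s["eef_pos"]).round(1),"F",(s["force"]@Ro.from_euler('z',-18,degrees=True).as_matrix()).round(2),"w",s["grip_width"])
Q=S(pts(winfo(s["eef_pos"],s["ee_rot"]),d)); 
m=(Q[...,2]>56)&(Q[...,2]<63)&(abs(Q[...,0])<24)&(Q[...,1]<75)&(Q[...,1]>-100)&(d>0)&(p.mean(2)>90); q=Q[m]
if len(q): print("rack top y",np.percentile(q[:,1],[1,99]).round(1),len(q))
E
python3 look.py a1
```

```text
time_s: 2.95
eef_pos: [520.2, -67.7, 37.8]
ee_rot: [0.0, 0.988, -0.156, 0.001]
force: [0.2, -0.6, 0.0]
grip_width: 0.541
t 2.95 tcp station [  10.7 -104.5   37.8] F [ 0.39 -0.47  0.03] w 0.5412912088723913
rack top y [-83.9 -29.2] 5415
```

View pics/a1.png

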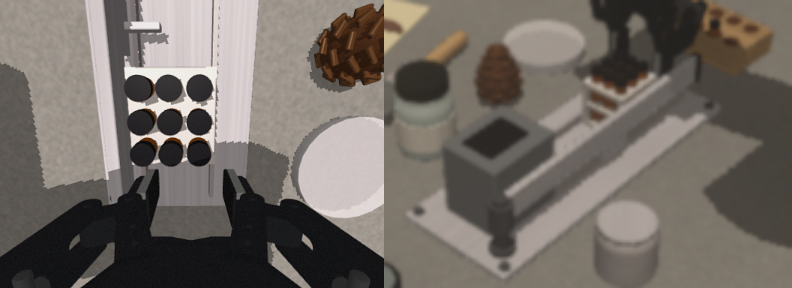

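```bash
python3 -m pendant '[[[-0.08,-0.0048,0.0015,0,0],[-0.08,-0.0095,0.0031,0,0],[-0.08,-0.0143,0.0046,0,0],[-0.08,-0.019,0.0062,0,0],[-0.08,-0.0238,0.0077,0,0],[-0.08,-0.0285,0.0093,0,0],[-0.08,-0.0333,0.0108,0,0],[-0.08,-0.038,0.0124,0,0],[-0.08,-0.038,0.0124,0,0],[-0.08,-0.038,0.0124,0,0],[-0.08,-0.038,0.0124,0,0]]]'
python3 look.py a2
```

```text
time_s: 4.15
eef_pos: [481.7, -55.2, 36.8]
ee_rot: [0.0, 0.988, -0.156, 0.0]
force: [1.8, 0.0, -0.3]
grip_width: 0.543
t 4.15 tcp station [ -29.7 -104.5   36.8] F [ 1.68  0.57 -0.29] w 0.5434666082324998
rack top y [-84.1 -29.2] 5227
```

View pics/a2.png

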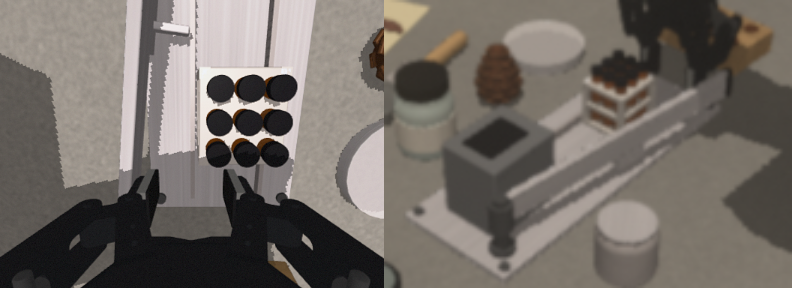

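```bash
cat > arm.py <<'E'
import sys
from h import *
D=np.load(sys.argv[1]+".npz"); d=D["d"]
S=lambda X:(np.asarray(X)-(542.3,35,0))@Ro.from_euler('z',-18,degrees=True).as_matrix()
Q=S(pts(winfo(D["pos"],D["q"]),d))
m=(Q[...,2]>59)&(Q[...,2]<64)&(Q[...,0]<-27)&(Q[...,0]>-110)&(d>0)&(Q[...,1]>D["pos"][1]*0+float(sys.argv[2]))&(Q[...,1]<150)&(D["p"].mean(2)>100); q=Q[m]
xs=[];ys=[]
for y in np.arange(-80,140,8):
    k=q[abs(q[:,1]-y)<4]
    if len(k)>8: xs.append(np.median(k[:,0]));ys.append(y)
c=np.polyfit(ys,xs,1); print("gate angle",np.arctan(c[0]),"res",np.std(np.polyval(c,ys)-xs),len(xs))
m=(Q[...,2]>18)&(Q[...,2]<32)&(Q[...,0]<-22)&(Q[...,0]>-45)&(abs(Q[...,1])<15)&(d>0)
q=Q[m]; k=q[q[:,2]>24]
if len(k): print("blade tip x",np.percentile(k[:,0],[90,98]))
E
python3 arm.py a2 -75
```

```text
gate angle 0.12913703089987721 res 0.05275949350646541 10
blade tip x [-32.08788459 -30.6739156 ]
```

```bash
python3 -m pendant '[[[-0.08,0.0015,0.0048,0,0],[-0.08,0.0031,0.0095,0,0],[-0.08,0.0046,0.0143,0,0],[-0.08,0.0062,0.019,0,0],[-0.08,0.0077,0.0238,0,0],[-0.08,0.0093,0.0285,0,0],[-0.08,0.0108,0.0333,0,0],[-0.08,0.0124,0.038,0,0],[-0.08,0.0124,0.038,0,0]]]'
python3 look.py a3; python3 arm.py a3 -35
```

```text
time_s: 5.15
eef_pos: [494.2, -16.4, 36.8]
ee_rot: [-0.0, 0.988, -0.156, 0.0]
force: [2.9, 0.7, 0.2]
grip_width: 0.541
t 5.15 tcp station [-29.8 -63.7  36.8] F [2.53 1.51 0.23] w 0.5405580795351521
rack top y [-52.1   2.6] 4791
gate angle 0.15284593558043452 res 0.09673366565264192 10
blade tip x [-35.0453224  -23.65579004]
```

View pics/a3.png

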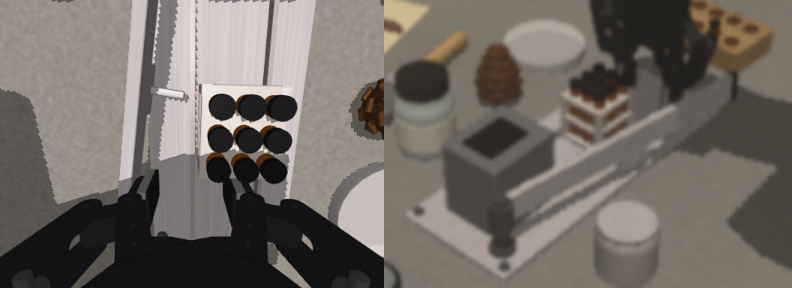

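```bash
python3 -m pendant '[[[-0.08,0.0015,0.0048,0,0],[-0.08,0.0031,0.0095,0,0],[-0.08,0.0046,0.0143,0,0],[-0.08,0.0062,0.019,0,0],[-0.08,0.0077,0.0238,0,0],[-0.08,0.0093,0.0285,0,0],[-0.08,0.0108,0.0333,0,0],[-0.08,0.0124,0.038,0,0],[-0.08,0.0139,0.0428,0,0],[-0.08,0.0154,0.0476,0,0],[-0.08,0.017,0.0523,0,0],[-0.08,0.0185,0.0571,0,0],[-0.08,0.0195,0.06,0,0],[-0.08,0.0195,0.06,0,0]]]'
python3 look.py a4; python3 arm.py a4 25
```

```text
time_s: 6.65
eef_pos: [513.7, 43.4, 36.8]
ee_rot: [-0.0, 0.988, -0.156, 0.0]
force: [2.7, -0.9, -0.5]
grip_width: 0.537
t 6.65 tcp station [-29.8  -0.8  36.8] F [ 2.86  0.02 -0.48] w 0.5368853031275533
rack top y [10.6 65.5] 4826
gate angle 0.21106805323695335 res 0.16122080457348908 11
blade tip x [-24.76475678 -24.75430403]
```

View pics/a4.png

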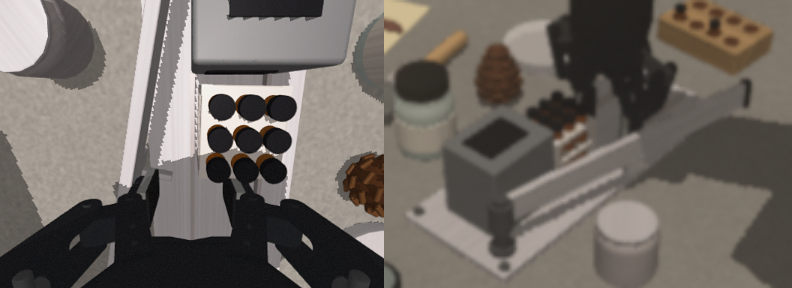

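```bash
python3 -m pendant '[[[-0.08,0.0006,0.0019,0,0],[-0.08,0.0012,0.0038,0,0],[-0.08,0.0018,0.0057,0,0],[-0.08,0.0023,0.007,0,0],[-0.08,0.0026,0.008,0,0],[-0.08,0.0028,0.0086,0,0],[-0.08,0.0028,0.0086,0,0]]]'
python3 look.py a5
```

```text
time_s: 7.45
eef_pos: [516.4, 50.8, 36.9]
ee_rot: [0.0, 0.988, -0.156, 0.0]
force: [2.9, -7.2, 1.6]
grip_width: 0.538
t 7.45 tcp station [-29.5   7.1  36.9] F [ 4.94 -5.98  1.57] w 0.5384665321126137
rack top y [18.5 73.1] 4804
```

```bash
python3 -m pendant '[[[-0.08,0.0003,0.0008,0,0],[-0.08,0.0005,0.0015,0,0],[-0.08,0.0005,0.0015,0,0],[-0.08,0.0005,0.0015,0,0]]]'
python3 look.py a6
```

```text
time_s: 7.95
eef_pos: [517.1, 51.1, 36.9]
ee_rot: [0.001, 0.988, -0.156, 0.0]
force: [1.6, -15.4, 0.5]
grip_width: 0.542
t 7.95 tcp station [-28.9   7.5  36.9] F [  6.33 -14.14   0.55] w 0.5421688476561246
rack top y [18.6 73.1] 4796
```

View pics/a6.png

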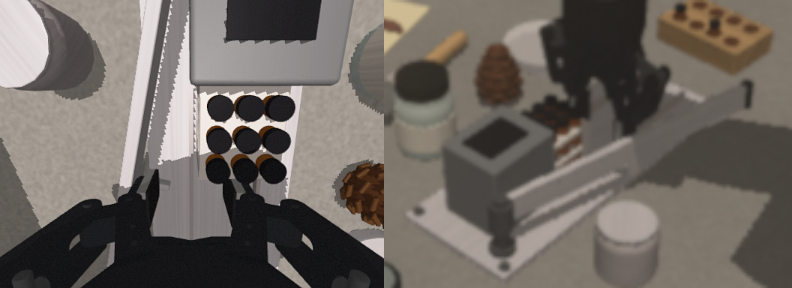

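```bash
python3 -m pendant '[[[-0.08,-0.0012,-0.0038,0,0],[-0.08,-0.0025,-0.0076,0,0],[-0.08,-0.0037,-0.0114,0,0],[-0.08,0.0015,-0.0131,0,0],[-0.08,0.0068,-0.0148,0,0],[-0.08,0.012,-0.0165,0,0],[-0.08,0.0172,-0.0182,0,0],[-0.08,0.0225,-0.0199,0,0],[-0.08,0.0277,-0.0216,0,0],[-0.08,0.0329,-0.0233,0,0],[-0.08,0.0381,-0.025,0,0],[-0.08,0.0381,-0.025,0.02,0],[-0.08,0.0381,-0.025,0.06,0],[-0.08,0.0381,-0.025,0.11,0],[-0.08,0.0381,-0.025,0.15,0],[-0.08,0.0381,-0.025,0.18,0],[-0.08,0.0381,-0.025,0.18,0],[-0.08,0.0381,-0.025,0.18,0]]]'
python3 look.py a7; python3 arm.py a7 -75
```

```text
time_s: 9.85
eef_pos: [554.8, 28.1, 216.6]
ee_rot: [-0.0, 0.988, -0.156, -0.0]
force: [0.1, 0.2, -0.6]
grip_width: 0.544
t 9.85 tcp station [ 14.   -2.7 216.6] F [ 0.06  0.27 -0.6 ] w 0.5438941629149282
rack top y [18.1 73.3] 1192
gate angle -0.008084532787327847 res 0.6042739425995637 27
blade tip x [-24.06417813 -23.08113302]
```

View pics/a7.png

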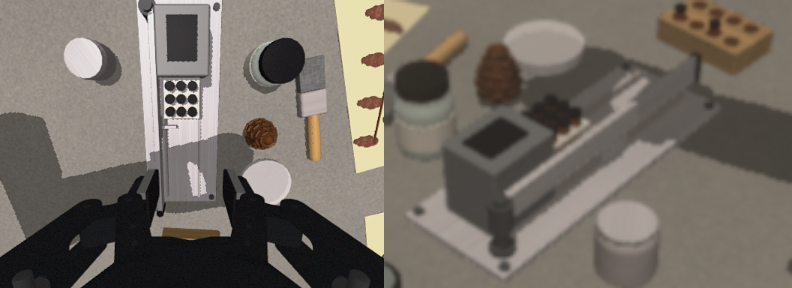

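The gate is shut, with its blade at about pixel (172,127) behind the rack. The rack is against the reader, with its rear at y ≈ 18 mm, and the bystanders have not moved. Handing in.

```bash
python3 -c "
from rig import order; print(order.finish_job())"
```

```text
the job is handed in; nothing more can be done
None
```

The rack is home against the reader and the gate has shut behind it. I handed the job in at about 9.9 s of the 42 s allowed; no verdict was reported.

- **Opening the gate:** I lowered the half-closed fingers behind the rack and swung the gate open with the outside of the left fingertip. It measured about 0.13 rad before the push and widened to about 0.21 rad as the finger slid along the arm.
- **Pushing the rack:** The other finger pushed the rack straight along the chute until it stopped against the reader with about 14 N on the tool. I then backed off 12 mm, let the gate close gently and lifted clear.
- **Last checks:** The rack's top spans y ≈ 18 to 73 mm, which puts its origin at about 46 mm against 47 mm for home. The gate read about −0.01 rad, which is shut. In the pictures the rack stands flat and the bystanders look unmoved, but I did not measure them.
- **Disagreements:** The last gate-angle fit was looser than the earlier ones (0.6 mm scatter against 0.05 to 0.16 mm). The blade-tip x estimate was also unreliable once the rack reached the gate. In its place I relied on the gate angle and the pictures, which showed no contact between gate and rack.

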